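# Find the corner of the grinder rest that rocks and press its shim flat

### The arm

A 6-joint arm with a two-finger parallel gripper is mounted at the origin on the work surface. World frame = base frame: x ahead of the robot, y to its left, z up, the work surface at z = 0. Lengths are in m, angles in rad, forces in N, time in s.
With the tool pointing down it reaches from about 0.3 to 0.875 m from the base axis. Payload 6.4 kg.
Tool frame: the origin (TCP) lies on the mounting face of the last link; the fingertips stand 173 mm ahead of it and the grasp point (between the pads) lies 155 mm ahead of it (ctrl.tip_reach is the distance from the TCP to the fingertips, in m); z points along the fingers, y is the line along which they close (so a half turn about z gives the same grasp; the last joint's range is limited). The gripper opens to 85 mm and grips with 20 to 120 N. Pads are 22 mm wide; open, the fingers measure 114 mm over their backs; the gripper's body (76 mm by 85 mm) begins 54 mm behind the grasp point. The pads swing forward as they close: fully open they stand 13 mm farther back than shut.
Start: joints at [-1.417, 0.181, 1.607, -0, 1.354, -0.206], TCP at [0.202, -0.538, 0.405] pointing down, gripper open.
Joint ranges: [-2.99, 2.99], [-0.89, 2.07], [0.3, 2.58], [-1.14, 4.28], [0, 2.63], [-3.12, 3.12]. Speed limits (rad/s): [2.57, 2.57, 3.01, 3.14, 3.14, 3.14].

### API

Orientations are given as a unit quaternion [w, x, y, z].
In Python, from bench import ctrl gives the robot as it stands.
- The arm moves only by the shell command python3 -m pendant 'ROWS'. ROWS is JSON, a list that holds one entry, the list of rows, each a list of 7 numbers: the opening, from 0 (shut) to 1 (fully open), then the shift along the tool's x, y, z in mm, then the turn, a rotation vector about the tool's x, y, z in rad. A call has 1 to 5 rows; each row is the pose to reach, as a shift and turn from the pose commanded when the call began, along the tool's axes at that moment; what a row does not reach only later rows make up. A row lasts 1/12 s, in which the tool goes at most 41.7 mm and 7.16 degrees, less where a joint would pass 70% of its speed; a pose out of reach is approached as far as the arm can. A call with a gripper value outside its range is refused whole. The fingers move at their own pace and stop on an object; the grip force is fixed at half the most. Time passes only in rows, so rows that repeat a pose let the fingers close. It gives the time, the measured TCP pose, the force, the opening and the grip force at its end, in the units of the state.
- ctrl.get_obs(): the state, without advancing time (a new reading comes with each control period).
- ctrl.camera(name): name is "scene" or "side" or "wrist"; returns the picture (420x560x3 uint8, red, green, blue); there is no depth.
- ctrl.camera_params(name): a dict with "mtx" (3x3 intrinsics, pixels), "distortion" ([k1, k2, p1, p2, k3] as OpenCV has them; the pictures are not rectified), "world_from_camera" (4x4, takes a point from camera to world coordinates); the wrist camera has in their place "tool_from_camera" (4x4, takes a point from camera to tool coordinates, whose origin is the TCP and whose axes are the flange's). Camera axes: x right, y down, z forward; pixel columns grow to the right and rows downward; lengths in m; the calibration is good to about 2 mm. A picture is of the moment at which its call begins: read the wrist's pose just before it. camera_params takes no time and is no camera call.
- ctrl.hand_in(): hands the job in; it is judged then, once.
Trained networks look in the newest picture that a camera, given by its name, has taken for a name from the list of things; names that differ only in an ending like _2 or _b are one class to them, and where a whole thing is asked for, a point or a joint stands for the part that bears it (a point fixed in the world has none). Each returns a list of dicts, best first, with "confidence" (0 to 1); they miss things now and then, are a little off and sometimes report something else, mostly with a low value. They report only what shows in the picture. A call takes as long as a camera call.
- ctrl.boxes_of(camera, name): "point" ([column, row] as shares, 0 to 1, of the picture: columns of its width, rows of its height, amid what is visible of it).
The state is a dict: "time_s": time; "q": joint angles; "dq": joint speeds; "joint_efforts": joint torques, N m; "eef_pos": TCP position; "eef_rot": TCP orientation; "wrist_force": force on the tool from outside, world axes, zero at the start; "torque": the same for the moment, N m; "opening": opening from 0.0 (shut) to 1.0 (fully open); "grasp_force": force on a finger pad.
Only numpy, scipy, OpenCV 4.12 (cv2) and the standard library are available. Lean on these libraries where they do the work, as an engineer would, in place of code of your own. Each camera call takes 0.05 s, during which the arm holds its last target. There are 200 camera calls.

### The job

The base plate of the grinder's tool rest rocks at one of its four corners. Press down on the corners one at a time with the fingertips until you find the one that gives, then press the upturned tongue of the shim under that corner down until it lies flat and stays flat. Leave the other three tongues standing, do not lift or shift the plate, leave everything else where it lies, and finish clear of it all.

Things in the scene. Friction and masses are not known exactly. Their poses are not given: they have to be found in the camera images.
- board: plywood packing board fixed to the bench, 220 x 340 mm, 12 mm thick, its centre 30 mm towards -y of the origin; origin on the bench under the centre of the plate; same axes as the plate (x away from the robot, y left, at small yaw)
- plate: grey steel base plate of a grinder tool rest, about 2.4 kg, lying loose on the packing, its top 40 mm above the bench: a 84 x 250 mm body (long along y) with four ears, and a clamp block, a bar and a small platform along its middle, at most 27 mm above the plate's top. Origin at the centre of the underside, z up. All plate pieces are 12 mm thick. It must not be shifted or lifted
- corner_1 (a point): on the top face of the robot-side right ear (corner) of the plate, over its support, 21 mm from the ear's outer edge; the ear is 54 mm (x) by 44 mm (y). Sound corners are rigid. The one slack corner (any of the four, not to be seen) sinks 4 mm under 4 to 7 N of push, stops there, and springs back level when let go
- corner_2 (a point): on the top face of the far-side right ear (corner) of the plate, over its support, 21 mm from the ear's outer edge; the ear is 54 mm (x) by 44 mm (y). Sound corners are rigid. The one slack corner (any of the four, not to be seen) sinks 4 mm under 4 to 7 N of push, stops there, and springs back level when let go
- corner_3 (a point): on the top face of the robot-side left ear (corner) of the plate, over its support, 21 mm from the ear's outer edge; the ear is 54 mm (x) by 44 mm (y). Sound corners are rigid. The one slack corner (any of the four, not to be seen) sinks 4 mm under 4 to 7 N of push, stops there, and springs back level when let go
- corner_4 (a point): on the top face of the far-side left ear (corner) of the plate, over its support, 21 mm from the ear's outer edge; the ear is 54 mm (x) by 44 mm (y). Sound corners are rigid. The one slack corner (any of the four, not to be seen) sinks 4 mm under 4 to 7 N of push, stops there, and springs back level when let go
- tongue_1 (a point): where to press the tongue of the shim under corner_1: on its raised upper face as it stands at the start, 9 mm short of its free end, 34 mm above the bench (point fixed to the board). Steel, 26 mm wide, it slopes up out of the ear's board -y side, 50 mm long. 10 to 14 N straight down here moves it 11 mm down to flat on its rest, upper face 23 mm above the bench; it stays there
- tongue_2 (a point): where to press the tongue of the shim under corner_2: on its raised upper face as it stands at the start, 9 mm short of its free end, 34 mm above the bench (point fixed to the board). Steel, 26 mm wide, it slopes up out of the ear's board -y side, 50 mm long. 10 to 14 N straight down here moves it 11 mm down to flat on its rest, upper face 23 mm above the bench; it stays there
- tongue_3 (a point): where to press the tongue of the shim under corner_3: on its raised upper face as it stands at the start, 9 mm short of its free end, 34 mm above the bench (point fixed to the board). Steel, 26 mm wide, it slopes up out of the ear's board -y side, 50 mm long. 10 to 14 N straight down here moves it 11 mm down to flat on its rest, upper face 23 mm above the bench; it stays there
- tongue_4 (a point): where to press the tongue of the shim under corner_4: on its raised upper face as it stands at the start, 9 mm short of its free end, 34 mm above the bench (point fixed to the board). Steel, 26 mm wide, it slopes up out of the ear's board -y side, 50 mm long. 10 to 14 N straight down here moves it 11 mm down to flat on its rest, upper face 23 mm above the bench; it stays there
- slack_shim (a joint): tilt of the shim under the slack corner (0 = tongue standing up as at the start, 0.27 rad = tongue pressed flat; pressing it raises the packing under its ear by 4 mm). Which corner it is at is not told
- tight_shim_1 (a joint): tilt of one of the three shims that already carry the plate (0 = tongue standing up as at the start, 0.27 rad = tongue pressed flat; pressing it raises the packing under its ear by 4 mm). Which corner it is at is not told
- tight_shim_2 (a joint): tilt of one of the three shims that already carry the plate (0 = tongue standing up as at the start, 0.27 rad = tongue pressed flat; pressing it raises the packing under its ear by 4 mm). Which corner it is at is not told
- tight_shim_3 (a joint): tilt of one of the three shims that already carry the plate (0 = tongue standing up as at the start, 0.27 rad = tongue pressed flat; pressing it raises the packing under its ear by 4 mm). Which corner it is at is not told
- nut: steel hex nut, 25 mm across, 12 mm high, lying on the plate; origin at its underside; leave alone
- stone: grey dressing stone 22 x 60 x 18 mm lying on the board between the two right-hand tongues; origin at its underside; leave alone
- wrench: wrench lying on the bench to the left; leave alone
- wheel: white grinding wheel, 100 mm across, 23 mm thick, lying flat on the bench to the right; leave alone
- gouge: turning gouge, wooden handle 29 mm thick and steel blade, 290 mm long, lying beyond the plate; leave alone
- paint_can: can 74 mm across, 100 mm tall, standing beyond the plate to the right; leave alone
- offcut: wood offcut 90 x 45 x 30 mm on the bench to the right; leave alone

How it is judged:
On the way, in this order (a step that is already met when the one before it is completed fails the run):
1. the slack corner is pressed down by the fingers, so that the plate rocks (angle between plate's own z axis and vertical above 0.02 rad and contact force between the fingers and plate above 2 N and value of joint slack_shim below 0.1 rad), for 0.1 s.
2. the shim under the slack corner is pressed flat by the fingers (value of joint slack_shim above 0.235 rad and contact force between the fingers and slack_shim above 1 N), for 0.05 s.
At the end, for the whole second after the job is handed in: the slack corner's shim lies flat (tilt over 0.23 of 0.27 rad), the other three still stand up (under 0.06 rad), the plate lies level (within 0.012 rad) and at rest within 12 mm of where it was (value of joint slack_shim above 0.23 rad and value of joint each of tight_shim_1, tight_shim_2, tight_shim_3 below 0.06 rad and angle between plate's own z axis and vertical below 0.012 rad and distance of plate from where it was at the start of the episode below 0.012 m and linear speed of plate below 0.01 m/s); the robot touches nothing.
It fails at once if a shim of a sound corner is pressed down (over 0.1 rad) (value of joint any of tight_shim_1, tight_shim_2, tight_shim_3 above 0.1 rad).
It fails at once if the plate is lifted (over 10 mm) or tipped (over 0.1 rad) (height (world z) of plate above 0.038 m or angle between plate's own z axis and vertical above 0.1 rad).
It fails at once if the plate is shifted more than 20 mm (distance of plate from where it was at the start of the episode above 0.02 m).
It fails at once if a bystander is moved more than 30 mm (distance of any of nut, stone, wrench, wheel, gouge, paint_can, offcut from where it was at the start of the episode above 0.03 m).
It also fails if it takes over 45 s, if anything falls off the work surface, if the arm or the gripper's body presses on something with over 40 N, if the wrist force passes 120 N, or if a joint passes its speed limit or range.

## Working session

There is one attempt and no reset: what is moved stays moved. The work goes in short steps, Python scripts to look and compute and a shell command to move; the robot and the scene stay as the last step left them, time stands still between calls to the robot, and variables do not carry over. Pictures are saved under pics/ and viewed, at most 10 in all, crops included, and the job is handed in when it is done.

```bash
mkdir -p pics; python3 - <<'E'
from bench import ctrl
import cv2
o=ctrl.get_obs();print(o['time_s'],o['eef_pos'],o['eef_rot'],ctrl.tip_reach)
for c in['scene','side']:
    im=ctrl.camera(c);cv2.imwrite(f'pics/{c}0.png',im[:,:,::-1])
    for n in['corner_1','tongue_1','plate','nut','stone']:
        print(c,n,[(round(d['point'][0]*560),round(d['point'][1]*420),round(d['confidence'],2)) for d in ctrl.boxes_of(c,n)])
    print(ctrl.camera_params(c))
E
```

```text
0.0 [ 0.20241302 -0.53791929  0.40378511] [-8.92803960e-04  9.83863452e-01  1.78918724e-01  1.49490177e-05] 0.1734
scene corner_1 [(261, 234, 0.7), (254, 274, 0.38)]
scene tongue_1 [(227, 335, 0.72), (255, 273, 0.63)]
scene plate [(261, 230, 0.89)]
scene nut [(255, 271, 0.3), (295, 228, 0.2)]
scene stone [(241, 280, 0.79)]
{'mtx': array([[525.61443969,   0.        , 270.53022609],
       [  0.        , 525.61443969, 218.65234258],
       [  0.        ,   0.        ,   1.        ]]), 'distortion': array([-0.06047263,  0.        ,  0.        ,  0.        ,  0.        ]), 'world_from_camera': array([[ 0.87773747,  0.28573771, -0.38461786,  1.06531315],
       [ 0.47908615, -0.51113868,  0.71359211, -0.91814254],
       [ 0.00730711, -0.81061163, -0.58553855,  0.79758499],
       [ 0.        ,  0.        ,  0.        ,  1.        ]])}
side corner_1 [(292, 235, 0.58), (274, 240, 0.42), (277, 192, 0.35)]
side tongue_1 [(292, 231, 0.67), (279, 257, 0.57)]
side plate [(286, 230, 0.59)]
side nut [(288, 203, 0.54), (290, 233, 0.31)]
side stone [(279, 189, 0.58), (278, 254, 0.39)]
{'mtx': array([[407.96550425,   0.        , 278.97821362],
       [  0.        , 407.96550425, 216.39692466],
       [  0.        ,   0.        ,   1.        ]]), 'distortion': array([-0.09825699,  0.        ,  0.        ,  0.        ,  0.        ]), 'world_from_camera': array([[-0.9981105 , -0.05365047,  0.02995105,  0.56016189],
       [-0.05707373,  0.62894781, -0.77534976,  0.79349423],
       [ 0.02276024, -0.77559415, -0.63082144,  0.72983614],
       [ 0.        ,  0.        ,  0.        ,  1.        ]])}
```

```bash
python3 - <<'E'
import cv2
a=cv2.imread('pics/scene0.png')[140:380,130:430]
cv2.imwrite('pics/s0.png',cv2.resize(a,(750,600),interpolation=cv2.INTER_CUBIC))
E
```

```text
(no output)
```

View pics/s0.png

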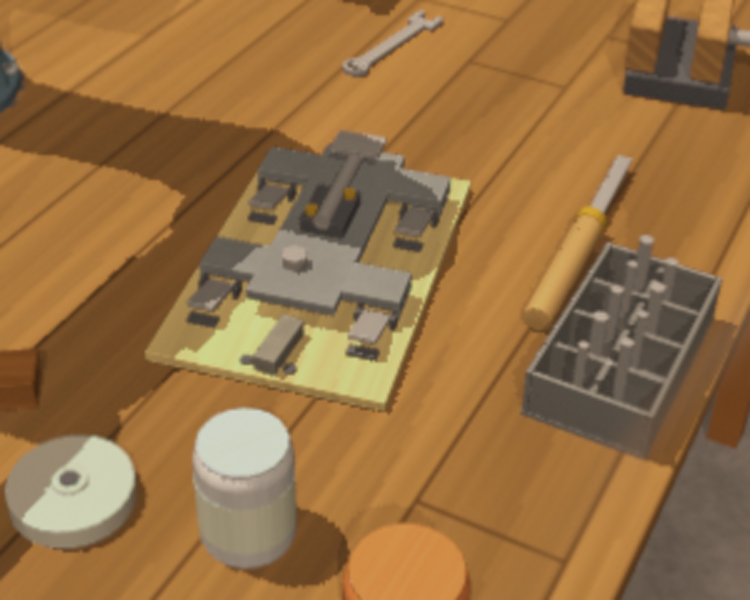

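View pics/side0.png

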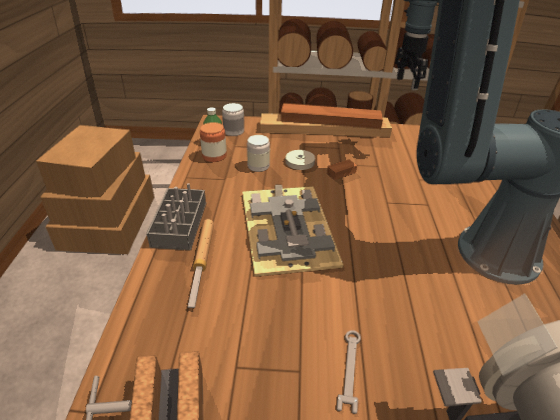

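The scene crop shows the board with corners at about (150,352), (386,402) and (470,180), ears at (228,257), (375,283), (287,163) and (418,185), and tongues just below each ear. The nut is on the right part of the body and the stone lies between the right tongues. Next I'll work out a coarse pose.

```bash
cat > h.py <<'E'
import numpy as np,cv2
from bench import ctrl
from scipy.spatial.transform import Rotation as R
def wfc(cam):
    p=ctrl.camera_params(cam)
    if cam!='wrist': return p,p['world_from_camera']
    o=ctrl.get_obs();T=np.eye(4);q=o['eef_rot'];T[:3,:3]=R.from_quat([q[1],q[2],q[3],q[0]]).as_matrix();T[:3,3]=o['eef_pos']
    return p,T@p['tool_from_camera']
def ray(cam,uv,z,pw=None):
    p,W=pw or wfc(cam)
    n=cv2.undistortPoints(np.array([[uv]],float),p['mtx'],p['distortion'])[0,0]
    d=W[:3,:3]@[n[0],n[1],1];return W[:3,3]+d*(z-W[2,3])/d[2]
def proj(cam,P,pw=None):
    p,W=pw or wfc(cam);M=np.linalg.inv(W)
    return cv2.projectPoints(np.array(P,float),cv2.Rodrigues(M[:3,:3])[0],M[:3,3],p['mtx'],p['distortion'])[0][:,0]
E
python3 - <<'E'
from h import *
for n,u,z in[('b x+y-',(386,402),.012),('b x+y+',(470,180),.012),('b x-y-',(150,352),.012),('e1',(228,257),.04),('e2',(375,283),.04),('e3',(287,163),.04),('e4',(418,185),.04),('nut',(294,253),.052),('stone',(278,340),.03)]:
    print(n,ray('scene',(u[0]/2.5+130,u[1]/2.5+140),z).round(4))
print(ctrl.camera_params('wrist'))
E
```

```text
b x+y- [ 0.716  -0.2053  0.012 ]
b x+y+ [0.643  0.1255 0.012 ]
b x-y- [ 0.5066 -0.2514  0.012 ]
e1 [ 0.5138 -0.1343  0.04  ]
e2 [ 0.6502 -0.1013  0.04  ]
e3 [0.4823 0.0245 0.04  ]
e4 [0.6163 0.055  0.04  ]
nut [ 0.572  -0.1124  0.052 ]
stone [ 0.6073 -0.2     0.03  ]
{'mtx': array([[360.10695392,   0.        , 272.17145814],
       [  0.        , 360.10695392, 209.27584333],
       [  0.        ,   0.        ,   1.        ]]), 'distortion': array([-0.09164153,  0.        ,  0.        ,  0.        ,  0.        ]), 'tool_from_camera': array([[-1.96712040e-04, -9.65598296e-01, -2.60038253e-01,
         6.47859442e-02],
       [ 9.99999981e-01, -1.88267045e-04, -5.73827063e-05,
         1.88725605e-03],
       [ 6.45200991e-06, -2.60038259e-01,  9.65598314e-01,
         3.09802591e-02],
       [ 0.00000000e+00,  0.00000000e+00,  0.00000000e+00,
         1.00000000e+00]])}
```

```bash
python3 -m pendant '[[[0,41,-26,0,0,0,0.03],[0,75,-47,0,0,0,0.06],[0,110,-69,0,0,0,0.09],[0,145,-90,0,0,0,0.12],[0,180,-112,0,0,0,0.144]]]'
```

```text
time_s: 1.02
eef_pos: [0.33, -0.3713, 0.4048]
eef_rot: [0.0, 0.994, 0.107, 0.0]
wrist_force: [1.0, -0.5, 0.5]
opening: 0.298
grasp_force: 0.0
```

```bash
python3 -m pendant '[[[0,31,-26,0,0,0,0],[0,62,-52,0,0,0,0],[0,93,-79,0,0,0,0],[0,124,-105,0,0,0,0],[0,155,-132,0,0,0,0]]]'
python3 -m pendant '[[[0,31,-26,0,0,0,0],[0,62,-52,0,0,0,0],[0,93,-79,0,0,0,0],[0,124,-105,0,0,0,0],[0,155,-132,0,0,0,0]]]'
python3 -m pendant '[[[0,10,-7,0,0,0,0],[0,17,-14,0,0,0,0],[0,17,-14,0,0,0,0],[0,17,-14,0,0,0,0]]]'
python3 - <<'E'
from h import *
o=ctrl.get_obs();print(o['eef_pos'],o['eef_rot'],o['q'],o['wrist_force'])
pw=wfc('wrist');im=ctrl.camera('wrist')[:,:,::-1].copy();cv2.imwrite('pics/w0.png',im)
for n in['corner_1','tongue_1','plate','nut','stone']:
    for d in ctrl.boxes_of('wrist',n):
        uv=(d['point'][0]*560,d['point'][1]*420);z={'c':.04,'t':.034,'p':.04,'n':.052,'s':.03}[n[0]]
        print(n,round(d['confidence'],2),np.round(uv),ray('wrist',uv,z,pw).round(4))
y=.216;c=np.array([.568,-.0337]);A=np.array([[np.cos(y),-np.sin(y)],[np.sin(y),np.cos(y)]])
for b in[(-110,-200),(110,-200),(110,140),(-110,140)]:
    P=[*(c+A@np.array(b)/1000),.012];u=proj('wrist',[P],pw)[0];print(u);cv2.circle(im,tuple(int(v) for v in u),4,(0,0,255),1)
cv2.imwrite('pics/w0m.png',cv2.resize(im,(800,600)))
E
```

```text
time_s: 1.43
eef_pos: [0.4533, -0.209, 0.4051]
eef_rot: [0.0, 0.994, 0.108, 0.0]
wrist_force: [1.1, -0.9, 0.7]
opening: -0.002
grasp_force: 0.0
time_s: 1.85
eef_pos: [0.5765, -0.0467, 0.4049]
eef_rot: [0.0, 0.994, 0.108, 0.0]
wrist_force: [0.9, -1.1, 0.1]
opening: 0.003
grasp_force: 0.0
time_s: 2.18
eef_pos: [0.5888, -0.0319, 0.4044]
eef_rot: [0.0, 0.994, 0.108, -0.0]
wrist_force: [0.4, 0.0, -0.0]
opening: -0.002
grasp_force: 0.0
[ 0.58881677 -0.03185277  0.40442935] [ 1.32361944e-04  9.94179490e-01  1.07735360e-01 -4.66014827e-04] [-2.55021245e-01  2.13576520e-01  1.56895134e+00 -5.91505148e-04
  1.35984214e+00  1.10000940e+00] [ 0.38634231  0.01182709 -0.02140698]
corner_1 0.75 [262. 202.] [ 0.5693 -0.0284  0.04  ]
tongue_1 0.72 [321. 148.] [ 0.6311 -0.0712  0.034 ]
plate 0.85 [264. 201.] [ 0.571  -0.0296  0.04  ]
nut 0.77 [350. 219.] [ 0.5739 -0.112   0.052 ]
stone 0.95 [430. 201.] [ 0.6041 -0.1923  0.03  ]
stone 0.64 [222. 272.] [ 0.4849 -0.0032  0.03  ]
[443.2666115  292.14383424]
[469.07279347  90.50265386]
[124.11898423  88.9454239 ]
[144.12298967 293.1169005 ]
```

View pics/w0m.png

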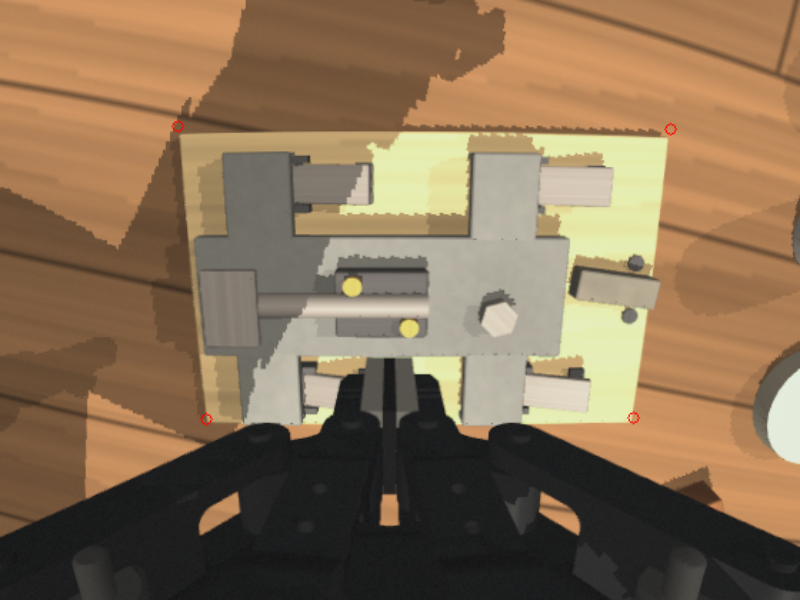

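The wrist view shows the plate, the far ears (top, x 223–293 and 471–538), the near ears (243–300 and 463–524), and the tongues to the right of each ear. The predicted corners fit within about 5 mm. I'll refine from these edges.

```bash
python3 - <<'E'
from h import *
pw=wfc('wrist');y=.216;A=np.array([[np.cos(y),-np.sin(y)],[np.sin(y),np.cos(y)]]);c=np.array([.568,-.0337])
for n,u,z in[('bTL',(180,136),.012),('bTR',(667,138),.012),('bBR',(634,422),.012),('bBL',(206,424),.012),
 ('e2 fl',(471,153),.04),('e2 fr',(540,153),.04),('e4 fl',(223,153),.04),('e4 fr',(293,153),.04),
 ('e1 nl',(463,424),.04),('e1 nr',(524,424),.04),('e3 nl',(241,424),.04),('e3nr',(300,424),.04),
 ('body TL',(195,237),.04),('body TR',(569,237),.04),('body BR',(561,355),.04),('body BL',(206,355),.04),
 ('t2 t',(612,167),.036),('t2 b',(612,206),.036),('t4 t',(372,165),.036),('t4 b',(370,205),.036),('t1 t',(590,379),.036),('t1 b',(587,412),.036)]:
    P=ray('wrist',(u[0]*.7,u[1]*.7),z,pw);print(n,P.round(4),((P[:2]-c)@A*1000).round(1))
E
```

```text
bTL [0.6405 0.1236 0.012 ] [104.6 138.1]
bTR [ 0.7123 -0.2061  0.012 ] [ 104.  -199.3]
bBR [ 0.4995 -0.2553  0.012 ] [-114.4 -201.7]
bBL [0.4263 0.0788 0.012 ] [-114.3  140.2]
e2 fl [ 0.6691 -0.0701  0.04  ] [ 91.  -57.2]
e2 fr [ 0.679 -0.113  0.04 ] [  91.4 -101.2]
e4 fl [0.6364 0.0835 0.04  ] [92.  99.8]
e4 fr [0.6453 0.0396 0.04  ] [91.3 55. ]
e1 nl [ 0.4847 -0.1122  0.04  ] [-98.2 -58.8]
e1 nr [ 0.4937 -0.156   0.04  ] [ -98.8 -103.5]
e3 nl [0.4498 0.0456 0.04  ] [-98.4 102.8]
e3nr [0.4595 0.0033 0.04  ] [-98.   59.4]
body TL [0.5792 0.0944 0.04  ] [ 38.4 122.7]
body TR [ 0.6316 -0.1468  0.04  ] [  37.8 -124.1]
body BR [ 0.5509 -0.1663  0.04  ] [ -45.2 -125.8]
body BL [0.498 0.077 0.04 ] [-44.7 123.2]
t2 t [ 0.6818 -0.1631  0.036 ] [  83.4 -150.8]
t2 b [ 0.6576 -0.1708  0.036 ] [  58.1 -153.1]
t4 t [ 0.6484 -0.0106  0.036 ] [83.4  5.4]
t4 b [ 0.6232 -0.0145  0.036 ] [58.   6.9]
t1 t [ 0.5363 -0.1947  0.036 ] [ -65.5 -150.5]
t1 b [ 0.5106 -0.2011  0.036 ] [ -92.  -151.2]
```

```bash
python3 -m pendant '[[[0,20,-30,15,0,0,0],[0,40,-60,30,0,0,0],[0,50,-81,60,0,0,0],[0,50,-81,100,0,0,0],[0,50,-81,140,0,0,0]]]'
python3 -m pendant '[[[0,0,0,20,0,0,0],[0,0,0,36,0,0,0],[0,0,0,42,0,0,0],[0,0,0,42,0,0,0],[0,0,0,42,0,0,0]]]'
python3 -c "
from h import *
c=np.array([.5649,-.0354]);y=.216;o=ctrl.get_obs();print(o['eef_pos'],o['wrist_force'],((o['eef_pos'][:2]-c)@np.array([[np.cos(y),-np.sin(y)],[np.sin(y),np.cos(y)]])*1000).round(1),(o['eef_pos'][2]-.1734)*1000)
cv2.imwrite('pics/w1.png',ctrl.camera('wrist')[:,:,::-1])"
```

```text
time_s: 2.9
eef_pos: [0.6212, 0.0596, 0.2647]
eef_rot: [0.0, 0.994, 0.109, 0.002]
wrist_force: [-0.8, -0.6, -0.8]
opening: 0.004
grasp_force: 0.0
time_s: 3.32
eef_pos: [0.6211, 0.0581, 0.2235]
eef_rot: [0.0, 0.994, 0.107, 0.0]
wrist_force: [0.9, 0.1, 0.8]
opening: -0.002
grasp_force: 0.0
[0.62107518 0.05806868 0.2234914 ] [0.86957063 0.06029228 0.82719484] [74.9 79.3] 50.091398468628896
```

View pics/w1.png

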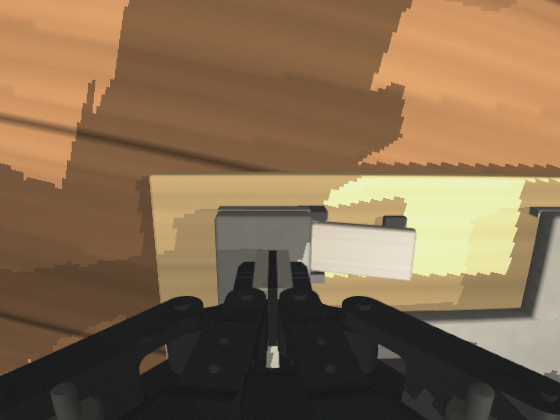

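The fingertips at (272,255) are centred over the far-left ear (217–312), about 10 mm above it. Now I'll press.

```bash
python3 -m pendant '[[[0,0,0,5,0,0,0],[0,0,0,8,0,0,0],[0,0,0,9,0,0,0],[0,0,0,9,0,0,0]]]'
python3 -m pendant '[[[0,0,0,1,0,0,0],[0,0,0,1,0,0,0],[0,0,0,1,0,0,0]]]'
python3 -m pendant '[[[0,0,0,1,0,0,0],[0,0,0,1,0,0,0],[0,0,0,1,0,0,0]]]'
```

```text
time_s: 3.7
eef_pos: [0.6206, 0.0585, 0.2137]
eef_rot: [-0.0, 0.994, 0.108, -0.0]
wrist_force: [-0.1, 0.1, 0.2]
opening: -0.002
grasp_force: 0.0
time_s: 3.95
eef_pos: [0.6208, 0.0585, 0.2131]
eef_rot: [0.0, 0.994, 0.108, 0.0]
wrist_force: [-1.3, -0.3, 2.8]
opening: -0.003
grasp_force: 1.5
time_s: 4.2
eef_pos: [0.6208, 0.0586, 0.212]
eef_rot: [-0.0, 0.994, 0.108, 0.0]
wrist_force: [-1.5, 0.9, 4.3]
opening: 0.0
grasp_force: 2.2
```

```bash

python3 -m pendant '[[[0,0,0,1,0,0,0],[0,0,0,2,0,0,0],[0,0,0,2,0,0,0]]]'
python3 -m pendant '[[[0,0,0,1,0,0,0],[0,0,0,2,0,0,0],[0,0,0,2,0,0,0]]]'
```

```text
time_s: 4.45
eef_pos: [0.6209, 0.0587, 0.2101]
eef_rot: [-0.0, 0.994, 0.108, 0.0]
wrist_force: [-1.8, 1.3, 6.4]
opening: -0.0
grasp_force: 3.3
time_s: 4.7
eef_pos: [0.621, 0.0587, 0.2096]
eef_rot: [-0.0, 0.994, 0.108, 0.0]
wrist_force: [-6.0, 1.0, 14.8]
opening: -0.001
grasp_force: 7.6
```

Corner 4 sank about 4 mm at roughly 6 N and then went hard, so it's the slack one. Next I'll lift off and go over its tongue.

```bash

python3 -m pendant '[[[0,0,0,0,0,0,0],[0,0,0,-15,0,0,0],[0,0,25,-19,0,0,0],[0,0,55,-19,0,0,0],[0,0,63,-17,0,0,0]]]'
python3 -m pendant '[[[0,0,0,0,0,0,0],[0,0,0,3,0,0,0],[0,0,0,3,0,0,0]]]'
python3 -c "
from h import *
c=np.array([.5649,-.0354]);y=.216;o=ctrl.get_obs();print(o['eef_pos'],o['wrist_force'],((o['eef_pos'][:2]-c)@np.array([[np.cos(y),-np.sin(y)],[np.sin(y),np.cos(y)]])*1000).round(1),(o['eef_pos'][2]-.1734)*1000)
cv2.imwrite('pics/w2.png',ctrl.camera('wrist')[:,:,::-1])"
```

```text
time_s: 5.12
eef_pos: [0.6353, -0.0062, 0.2256]
eef_rot: [0.001, 0.994, 0.107, 0.001]
wrist_force: [0.8, -0.1, 0.2]
opening: -0.003
grasp_force: 0.0
time_s: 5.37
eef_pos: [0.6334, -0.0022, 0.2204]
eef_rot: [-0.001, 0.994, 0.108, -0.001]
wrist_force: [0.2, -0.2, -0.4]
opening: 0.004
grasp_force: 0.0
[ 0.63341209 -0.00218801  0.22035651] [ 0.16990577 -0.17017888 -0.3550971 ] [74.  17.8] 46.956512090800814
```

View pics/w2.png

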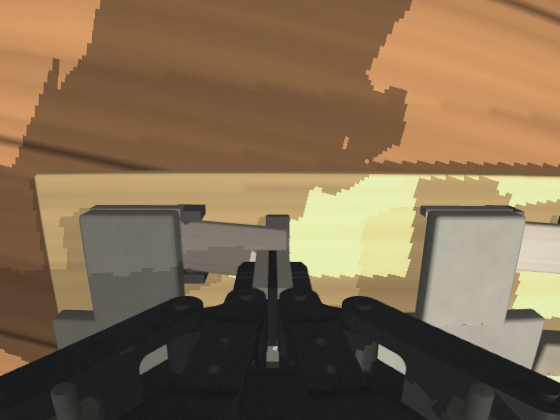

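The fingertips are over the tongue, near its free end (tongue end at column 290, fingers at 273). Pressing down now.

```bash

python3 -m pendant '[[[0,0,0,6,0,0,0],[0,0,0,12,0,0,0],[0,0,0,14,0,0,0],[0,0,0,16,0,0,0],[0,0,0,16,0,0,0]]]'
python3 -m pendant '[[[0,0,0,2,0,0,0],[0,0,0,4,0,0,0],[0,0,0,6,0,0,0],[0,0,0,6,0,0,0]]]'
```

```text
time_s: 5.83
eef_pos: [0.6344, -0.0029, 0.206]
eef_rot: [0.0, 0.994, 0.108, 0.0]
wrist_force: [-1.4, -1.8, 4.7]
opening: -0.001
grasp_force: 2.3
time_s: 6.17
eef_pos: [0.6346, -0.0037, 0.2004]
eef_rot: [0.001, 0.994, 0.108, 0.001]
wrist_force: [-1.2, -4.4, 5.6]
opening: -0.001
grasp_force: 2.9
```

```bash

python3 -m pendant '[[[0,0,0,2,0,0,0],[0,0,0,3,0,0,0],[0,0,0,4,0,0,0],[0,0,0,4,0,0,0]]]'
python3 -m pendant '[[[0,0,0,1,0,0,0],[0,0,0,2,0,0,0],[0,0,0,2,0,0,0],[0,0,0,2,0,0,0]]]'
```

```text
time_s: 6.5
eef_pos: [0.6347, -0.0039, 0.1966]
eef_rot: [0.001, 0.994, 0.108, 0.001]
wrist_force: [-2.0, -5.5, 7.1]
opening: -0.003
grasp_force: 3.4
time_s: 6.83
eef_pos: [0.6349, -0.0039, 0.1963]
eef_rot: [0.001, 0.994, 0.108, 0.001]
wrist_force: [-5.5, -5.0, 18.7]
opening: -0.003
grasp_force: 9.3
```

```bash

python3 -m pendant '[[[0,0,0,1,0,0,0],[0,0,0,1,0,0,0],[0,0,0,1,0,0,0]]]'
python3 -m pendant '[[[0,0,0,-10,0,0,0],[0,0,0,-40,0,0,0],[0,0,0,-80,0,0,0],[0,-20,0,-120,0,0,0],[0,-30,0,-150,0,0,0]]]'
python3 -m pendant '[[[0,-5,0,-30,0,0,0],[0,-5,0,-50,0,0,0],[0,-5,0,-50,0,0,0],[0,-5,0,-50,0,0,0]]]'
python3 -c "
from h import *
cv2.imwrite('pics/w3.png',ctrl.camera('wrist')[:,:,::-1])"
```

```text
time_s: 7.08
eef_pos: [0.635, -0.0038, 0.1962]
eef_rot: [0.001, 0.994, 0.108, 0.001]
wrist_force: [-10.8, -3.9, 25.2]
opening: 0.003
grasp_force: 12.5
time_s: 7.5
eef_pos: [0.6042, -0.009, 0.3442]
eef_rot: [-0.0, 0.994, 0.108, -0.0]
wrist_force: [1.6, -0.0, 0.5]
opening: -0.0
grasp_force: 0.0
time_s: 7.83
eef_pos: [0.6001, -0.0102, 0.3939]
eef_rot: [0.0, 0.994, 0.108, 0.001]
wrist_force: [0.2, 0.1, -0.4]
opening: -0.004
grasp_force: 0.0
```

View pics/w3.png

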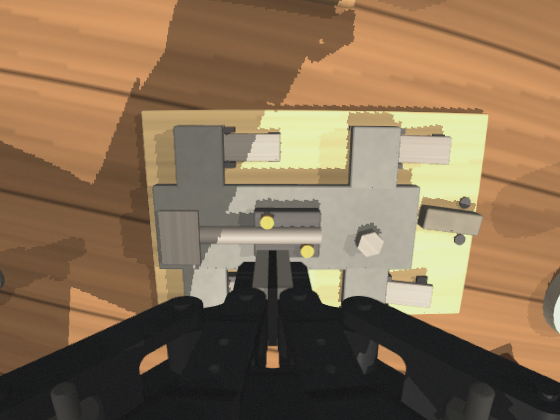

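The far-left tongue (225–280, row 148) now lies flat over its rest block. The other tongues still stand, the nut and stone haven't moved, and the arm is clear.

```bash
python3 -c "
from bench import ctrl
print(ctrl.hand_in())"
```

```text
the job is handed in; nothing more can be done
None
```

I found the slack corner at the far-side left (corner_4), which sank about 4 mm at roughly 6 N, pressed its tongue flat to about 23 mm above the bench, and handed the job in at about 8 s with the arm clear; corners 1–3 were not pressed, since the first one tried gave, and no verdict came back.

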